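# Square the stereo plate carrier to the lightbox rail and light it

### The job

Slide the stereo plate carrier across the lightbox, without lifting it, by pushing in turn on the front faces of its two wooden end blocks, never on the bare glass between them, until its brass edge lies home along the rail's cork facing at both ends; then bed it with a short steady push of 8 to 10 newtons, and never let it press on the rail with more than 15, or the plate may crack. Then throw the bakelite toggle switch fully over, away from the side it leans to now, to light the lightbox for inspection. Leave everything else on the bench and the lightbox where it is.

Things in the scene. Friction and masses are not known exactly. Their poses are not given: they have to be found in the camera images.
- carrier: Loose glass plate carrier on the lightbox, 76 (x) x 250 (y) x 22 (z) mm, 0.3 to 0.5 kg. Origin: centre of its underside; +x to its brass register edge (must meet the rail), +y to its left end. A walnut block at each end: y 65 to 125 mm from the middle, 20 mm tall, front face at x = -38 mm. Stands on brass runners at y = +-116 mm, so a push on one block turns it about the other end.
- plate: Bare glass plate with two sepia pictures (60 x 130 x 3 mm) held between the carrier's two blocks, fixed to the carrier; its front edge lies 6 mm behind the blocks' front faces. Origin and axes are those of carrier. The robot must not touch it.
- push_left (a point): Centre of the front face of the carrier's left (+y) block, 12 mm above the lightbox's top; push here towards the rail. Axes as carrier.
- push_right (a point): The same on the right (-y) block.
- edge_left (a point): Left (+y) end of the carrier's brass register edge, on the face that must meet the rail's cork strip, 9 mm above the lightbox's top. Axes as carrier.
- edge_right (a point): The same at its right (-y) end.
- rail: Fixed steel rail, 320 (y) x 14 (x) x 16 (z) mm, on the far side of the lightbox (fixed, 280 x 400 x 50 mm, white top). Origin: middle of the foot of its steel face, level with the lightbox's top, 50 mm above the bench; y along it, +x into it (push this way). A firm cork strip, even but of unknown thickness (2 to 6 mm), is glued along the face: the carrier meets the cork, so feel for it.
- switch: Fixed toggle switch beside the lightbox (left or right of it): round brass base 64 mm across, dark bakelite body 48 mm across, 29 mm tall. Origin: centre of the base's underside on the bench. The lever swings in its x-z plane, about the y axis through a pivot 24 mm above the origin; it leans to -x when off and to +x when on.
- toggle_tip (a point): Centre of the 15 mm ball at the end of the toggle's lever, 44 mm from the pivot; about 62 mm above the bench at either end of its swing, 68 mm when upright.
- toggle (a joint): Angle of the toggle's lever: 0 = fully off (leaning 0.5 rad to the switch's -x), 1.0 = fully on (leaning 0.5 rad to its +x, against its stop). It turns against steady friction (about 1 N at the ball) and stays where it is left.
- lens_a: Brass-rimmed amber lens, disc 42 mm across, 8 mm thick, lying on the lightbox in front of the carrier's middle. Origin: centre of its underside. Bystander.
- nut: Knurled brass nut, 22 mm across, 14 mm tall, standing near the lightbox's front left corner. Origin: centre of its underside. Bystander.
- lens_b: A second such lens, on the bench. Bystander.
- ruler: Steel ruler, 300 x 28 x 2 mm, flat on the bench to the left; x along its length. Origin: centre of its underside. Bystander.
- loupe: Cylindrical stand magnifier, 52 mm across, 51 mm tall, on the bench on the other side of the lightbox from the switch. Origin: centre of its underside. Bystander.
- brush: Brush, 170 mm, lying on the bench to the left. Bystander.
Not all that is in view belongs to the job. Of the things like the switch, leave any that is blue or orange; of the rest the larger one is meant.

How it is judged (in metres and radians):
On the way, in this order (a step that is already met when the one before it is completed fails the run):
1. the carrier lies parallel to the rail within 0.008 rad (2 mm over its length), within 7.5 mm of the rail's steel at both ends, and is bedded against the facing with more than 2.5 N, held for 0.3 s (x of each of edge_left, edge_right in the frame of rail above -0.0075 m and angle between the y axis of carrier and the y axis of rail, either way round below 0.008 rad and contact force between carrier and rail above 2.5 N), for 0.3 s.
2. the toggle is thrown fully over (beyond 0.9 rad) (value of joint toggle above 0.9 rad), for 0.1 s.
At the end, for the whole second after the job is handed in: The carrier lies on the lightbox at rest, parallel to the rail within 0.008 rad, both ends of its edge within 7.5 mm of the rail's steel (cork of at most 6 mm, plus 1.5 mm) and at most 5 mm beyond the rail's ends; the toggle stands beyond 0.9 rad (x of each of edge_left, edge_right in the frame of rail above -0.0075 m and angle between the y axis of carrier and the y axis of rail, either way round below 0.008 rad and y of edge_left in the frame of rail below 0.165 m and y of edge_right in the frame of rail above -0.165 m and z of carrier in the frame of rail below 0.003 m and linear speed of carrier below 0.01 m/s and value of joint toggle above 0.9 rad); the robot touches nothing.
It fails at once if the carrier presses on the rail with more than 15 N (contact force between carrier and rail above 15 N).
It fails at once if the robot touches the bare glass plate (contact force between plate and the fingers above 0.5 N or contact force between plate and the arm above 0.5 N).
It fails at once if the carrier is lifted more than 6 mm off the lightbox (z of carrier in the frame of rail above 0.006 m).
It fails at once if a bystander is moved more than 10 mm (distance of any of lens_a, nut, lens_b, ruler, loupe, brush from where it was at the start of the episode above 0.01 m).
It also fails if it takes over 72 s, if anything falls off the work surface, if the arm or the gripper's body presses on something with over 40 N, if the wrist force passes 120 N, or if a joint passes its speed limit or range.

### The arm

A 7-joint arm with a two-finger parallel gripper is mounted at the origin on the work surface. World frame = base frame: x ahead of the robot, y to its left, z up, the work surface at z = 0. Lengths are in mm, angles in degrees, forces in N, time in s.
With the tool pointing down it reaches from about 400 to 900 mm from the base axis. Payload 5.5 kg.
Tool frame: the origin (TCP) lies at the very end of the fingers, on their centre line; the grasp point (between the pads) lies 19 mm behind it (manip.grip_point_offset is the distance from the TCP to the grasp point, in mm); z points along the fingers, y is the line along which they close (so a half turn about z gives the same grasp; the last joint's range is limited). The gripper opens to 85 mm and grips with 20 to 120 N. Pads are 22 mm wide; open, the fingers measure 114 mm over their backs; the gripper's body (76 mm by 85 mm) begins 54 mm behind the grasp point. The pads swing forward as they close: fully open they stand 13 mm farther back than shut.
Start: joints at [84.236, 28.699, -24.465, 88.831, 12.651, 65.22, -12.049], TCP at [231.321, -607.446, 231.31] pointing down, gripper open.
Joint ranges: [-164.97, 164.97], [-17.58, 116.51], [-87.97, 89.64], [11.32, 138.91], [-80.73, 260.73], [10.89, 115.49], [-147.41, 147.41]. Speed limits (degrees/s): [147.25, 147.25, 180, 180, 180, 180, 180].

### API

Orientations are given as [roll, pitch, yaw] about the fixed x, y, z axes, in that order (R = Rz(yaw) Ry(pitch) Rx(roll)).
In Python, from plant import manip gives the robot as it stands.
- The arm moves only by the tool send_rows, never from a script. Its argument "targets" is text: rows parted by semicolons, each of 7 numbers parted by spaces: the finger opening in mm, from 0 to 85.4, then the shift along the tool's x, y, z in mm, then the turn, a rotation vector about the tool's x, y, z in rad. In form: grip tx ty tz wx wy wz; .... A call has 1 to 20 rows; each row shifts and turns the commanded pose from where the row before left it, along the tool's axes as they then stand; what a row does not reach is not made up. A row lasts 1/8 s, in which the tool goes at most 62.5 mm and 10.7 degrees, less where a joint would pass 70% of its speed; a pose out of reach is approached as far as the arm can. A call is refused whole if a number of a shift passes 62.5 or a number of a turn 0.188, either way. A call with a gripper value outside its range is refused whole. The fingers move at their own pace and stop on an object; "squeeze" is the grip in N (left out, the last holds). Time passes only in rows, so rows that do not move let the fingers close. It gives the time, the measured TCP pose, the force, the opening and the grip force at its end, in the units of the state.
- manip.read_state(): the state, without advancing time (a new reading comes with each control period).
- manip.capture(name): name is "side" or "top"; returns (picture, depth): 420x560x3 uint8, red, green, blue; 420x560 float32, mm along the optical axis (not along the pixel's ray), 0 where there is no reading.
- manip.get_calibration(name): a dict with "intrinsics" (3x3 intrinsics, pixels), "cam_to_world" (4x4, takes a point from camera to world coordinates). Camera axes: x right, y down, z forward; pixel columns grow to the right and rows downward; lengths in mm; the calibration is good to about 2 mm. A picture is of the moment at which its call begins. get_calibration takes no time and is no camera call.
- manip.job_done(): hands the job in; it is judged then, once.
Trained networks look in the newest picture that a camera, given by its name, has taken for a name from the list of things; names that differ only in an ending like _2 or _b are one class to them, and where a whole thing is asked for, a point or a joint stands for the part that bears it (a point fixed in the world has none). Each returns a list of dicts, best first, with "confidence" (0 to 1); they miss things now and then, are a little off and sometimes report something else, mostly with a low value. They report only what shows in the picture. A call takes as long as a camera call. They do not tell look-alikes from the thing itself.
- manip.regions_of(camera, thing): "region" (420x560 bool, what is visible of it) and "at" ([column, row] in pixels, amid what is visible of it).
- manip.tip_of(camera, thing): "at" ([column, row] in pixels: a listed point, or the origin of a listed thing).
The state is a dict: "t": time; "qpos": joint angles; "qd": joint speeds; "effort": joint torques, N m; "position": TCP position; "tcp_rot": TCP orientation; "ft_force": force on the tool from outside, world axes, zero at the start; "moment": the same for the moment, N m; "opening": opening from 0.0 (shut) to 1.0 (fully open); "finger_force": force on a finger pad.
Only numpy, scipy, OpenCV 4.12 (cv2) and the standard library are available. Lean on these libraries where they do the work, as an engineer would, in place of code of your own. Each camera call takes 0.05 s, during which the arm holds its last target. There are 200 camera calls.

## Working session

There is one attempt and no reset: what is moved stays moved. The work goes in short steps, Python scripts to look and compute and a tool call to move; the robot and the scene stay as the last step left them, time stands still between calls to the robot, and variables do not carry over. Pictures are saved under pics/ and viewed, at most 10 in all, crops included, and the job is handed in when it is done.

Besides the shell and the picture viewer there is one more tool, called after ">>>" as name(argument=value, ...), one argument or row to a line, values as JSON. send_rows: Moves the arm, as the interface text tells. Its arguments: {"type":"object","properties":{"targets":{"type":"string"},"squeeze":{"type":"number"}},"required":["targets"]}

```bash
mkdir -p pics
cat > h.py <<'E'
import numpy as np, cv2
from plant import manip
def shot(n,f=None):
    p,d=manip.capture(n)
    if f: cv2.imwrite('pics/'+f,p[...,::-1])
    return p,d
def world(n,uv,depth=None,z=None):
    c=manip.get_calibration(n);K=np.array(c['intrinsics']);T=np.array(c['cam_to_world'])
    r=np.linalg.inv(K)@np.array([uv[0],uv[1],1.])
    if z is None: p=r*depth
    else:
        w=T[:3,:3]@r; p=r*((z-T[2,3])/w[2])
    return T[:3,:3]@p+T[:3,3]
E
python3 - <<'E'
from h import *
print(manip.read_state())
for n in('top','side'):
    p,d=shot(n,n+'1.png')
    c=manip.get_calibration(n);print(n,np.round(c['cam_to_world'],3).tolist(),np.round(c['intrinsics'],1).tolist())
    for t,z in(('carrier',50),('push_left',62),('push_right',62),('edge_left',59),('edge_right',59),('rail',50),('switch',0),('toggle_tip',62),('lens_a',50),('nut',None),('loupe',0)):
        for r in manip.tip_of(n,t)[:3]:
            u=r['at'];print(t,round(r['confidence'],2),np.round(u,1),np.round(world(n,u,z=z if z is not None else 50),1))
E
```

```text
{'t': 0.0, 'qpos': array([ 84.23800686,  28.75381686, -24.45182063,  88.89417678,
        12.65128761,  65.21686056, -12.05046339]), 'qd': array([ 0.06205575,  0.02004792,  0.04658026,  0.03446526, -0.09208185,
        0.03610408,  0.03752692]), 'effort': array([-3.28908063e-04, -5.69509327e+01, -5.81684455e+00, -2.80932623e+01,
        1.03520625e-02,  1.19099903e-02,  9.28780082e-06]), 'position': array([ 230.96340696, -606.83133677,  230.23723731]), 'tcp_rot': array([-1.79888559e+02, -3.07107333e-03,  2.08435774e+01]), 'ft_force': array([0.34673072, 0.36770406, 0.0962833 ]), 'moment': array([-0.00487175, -0.02992016, -0.0615613 ]), 'finger_force': 0.0, 'opening': 0.9977659689941232}
top [[-0.008, -0.983, 0.186, 293.013], [-1.0, 0.007, -0.004, 37.938], [0.002, -0.186, -0.983, 1085.23], [0.0, 0.0, 0.0, 1.0]] [[409.4, 0.0, 284.4], [0.0, 409.4, 208.4], [0.0, 0.0, 1.0]]
carrier 0.71 [304.2 188.7] [540.7 -17.7  50. ]
push_left 0.93 [268.5 188.6] [538.8  74.6  62. ]
push_left 0.5 [356.3 186.3] [ 543.2 -151.1   62. ]
push_right 0.86 [341.2 208.3] [ 486.  -110.4   62. ]
edge_left 0.61 [263
[... 882 characters left out ...]
, 1.0]]
carrier 0.61 [293.7 195.9] [624.2 112.2  50. ]
carrier 0.32 [334.2 300.3] [ 535.  -350.2   50. ]
push_left 0.66 [270.9 205.5] [530.2  75.6  62. ]
push_right 0.49 [310.1 223.4] [604.9 -55.9  62. ]
edge_left 0.8 [296.3 197.7] [622.6  87.6  59. ]
edge_right 0.81 [308.5 247.5] [ 555.9 -151.    59. ]
edge_right 0.16 [275.6 242.1] [479.3 -93.   59. ]
rail 0.61 [314.  218.1] [633.9 -22.6  50. ]
switch 0.83 [342.3 316.1] [ 553. -366.    0.]
switch 0.72 [311.2 348.6] [ 437.1 -427.2    0. ]
switch 0.6 [371.7 290.3] [ 668.7 -315.9    0. ]
toggle_tip 0.64 [306.5 245.1] [ 553.5 -142.5   62. ]
toggle_tip 0.54 [332.8 303.8] [ 520.8 -369.    62. ]
toggle_tip 0.42 [381.9 308. ] [ 624.  -426.7   62. ]
```

Run:
```python
import cv2
a=cv2.imread('pics/top1.png')[110:290,140:480];cv2.imwrite('pics/t1c.png',cv2.resize(a,None,fx=2.35,fy=2.35,interpolation=cv2.INTER_CUBIC)[:, :800])
a=cv2.imread('pics/side1.png')[160:400,200:480];cv2.imwrite('pics/s1c.png',cv2.resize(a,None,fx=2.5,fy=2.5,interpolation=cv2.INTER_CUBIC))
```

```text
(no output)
```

View pics/t1c.png

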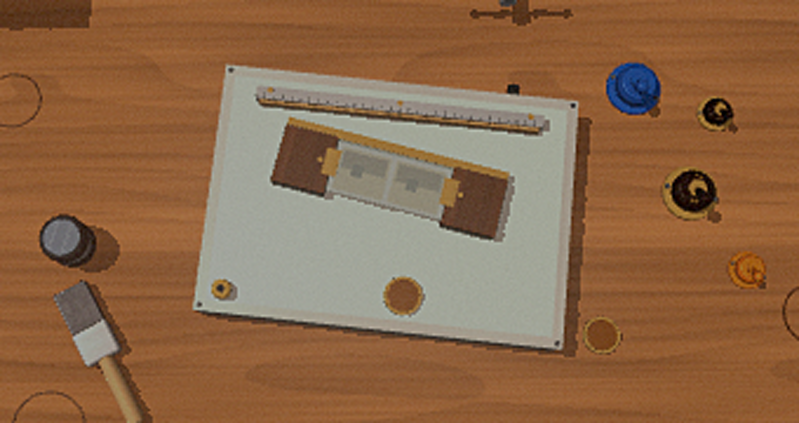

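View pics/s1c.png

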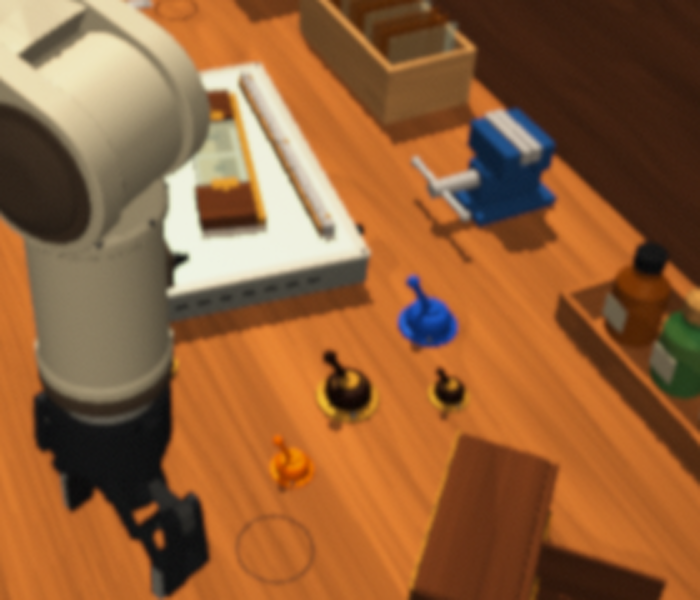

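Candidates for the switch, with top-picture pixels:
- blue (410,149): excluded by colour
- orange (457,224): excluded by colour
- small dark (446,157)
- large dark (434,190): this is the one, as the larger of the two dark ones

Next I'll measure the carrier and rail outlines and check the switch in a close crop.

Run:
```python
from h import *
p,d=shot('top')
c=manip.get_calibration('top');K=np.array(c['intrinsics']);T=np.array(c['cam_to_world'])
for t,h in(('carrier',71),('rail',66)):
    r=manip.regions_of('top',t)[0];m=r['region'];v,u=np.nonzero(m)
    P=np.array([world('top',(a,b),z=h) for a,b in zip(u,v)])
    Q=np.array([world('top',(a,b),d[b,a]) for a,b in zip(u,v) if d[b,a]>0])
    print(t,round(r['confidence'],2),len(u),'z',np.percentile(Q[:,2],[5,50,95]).round(1))
    b=cv2.minAreaRect(P[:,:2].astype(np.float32));print(b,cv2.boxPoints(b).round(1).tolist())
rs=manip.regions_of('top','switch')
for r in rs[:4]:
    v,u=np.nonzero(r['region']);print('sw',round(r['confidence'],2),np.round(r['at'],1),len(u))
    Q=np.array([world('top',(a,b),d[b,a]) for a,b in zip(u,v) if d[b,a]>0])
    print(Q[np.argsort(-Q[:,2])[:6]].round(1).tolist(), Q.mean(0).round(1))
a=p[165:215,405:465,::-1];A=cv2.resize(a,None,fx=8,fy=8,interpolation=cv2.INTER_CUBIC)
s,ds=manip.capture('side');b=cv2.resize(s[280:345,310:370,::-1],None,fx=6,fy=6,interpolation=cv2.INTER_CUBIC)
A=cv2.resize(A,(390*60//50,390));cv2.imwrite('pics/sw.png',np.hstack([A[:,:430],b]))
```

```text
Traceback (most recent call last):
  File "h.py", line 8, in world
    c=manip.get_calibration(n);K=np.array(c['intrinsics']);T=np.array(c['cam_to_world'])
ValueError: time passes only in moves, steps and waits
```

```bash
sed -i 's/^def world/CAL={n:manip.get_calibration(n) for n in("top","side")}\ndef world/; s/c=manip.get_calibration(n);/c=CAL[n];/' h.py
cat > m.py <<'E'
from h import *
def rects():
    p,d=shot('top')
    for t,h in(('carrier',71),('rail',66)):
        for r in manip.regions_of('top',t)[:2]:
            m=r['region'];v,u=np.nonzero(m)
            P=np.array([world('top',(a,b),z=h) for a,b in zip(u,v)])
            Q=np.array([world('top',(a,b),d[b,a]) for a,b in zip(u,v) if d[b,a]>0])
            b=cv2.minAreaRect(P[:,:2].astype(np.float32))
            print(t,round(r['confidence'],2),len(u),'z',np.percentile(Q[:,2],[5,50,95]).round(1),np.round(b[1],1),round(b[2],2),cv2.boxPoints(b).round(1).tolist())
    return p,d
E
python3 - <<'E'
from m import *
p,d=rects()
rs=manip.regions_of('top','switch')
for r in rs[:4]:
    v,u=np.nonzero(r['region']);print('sw',round(r['confidence'],2),np.round(r['at'],1),len(u))
    Q=np.array([world('top',(a,b),d[b,a]) for a,b in zip(u,v) if d[b,a]>0])
    print(Q[np.argsort(-Q[:,2])[:6]].round(0).tolist(), Q.mean(0).round(1))
a=p[165:215,405:465,::-1];A=cv2.resize(a,(468,390),interpolation=cv2.INTER_CUBIC)
s,ds=manip.capture('side');b=cv2.resize(s[280:345,310:370,::-1],None,fx=6,fy=6,interpolation=cv2.INTER_CUBIC)
cv2.imwrite('pics/sw.png',np.hstack([A[:,:430],b]))
E
```

```text
carrier 0.85 2746 z [60.2 65.8 73.1] [249.4  78.4] 74.65 [[474.0, -130.0], [549.5999755859375, -150.8000030517578], [615.5999755859375, 89.69999694824219], [540.0, 110.5]]
rail 0.79 1009 z [53.1 63.6 67.5] [316.4  24.5] 83.41 [[592.0, -187.0], [616.4000244140625, -189.8000030517578], [652.7000122070312, 124.5], [628.2999877929688, 127.30000305175781]]
sw 0.88 [410.  147.3] 371
[[648.0, -304.0, 71.0], [645.0, -301.0, 71.0], [651.0, -304.0, 70.0], [654.0, -305.0, 68.0], [651.0, -300.0, 68.0], [649.0, -300.0, 68.0]] [ 661.4 -308.6   19.2]
sw 0.71 [445.3 156.2] 179
[[617.0, -405.0, 46.0], [623.0, -409.0, 45.0], [620.0, -406.0, 44.0], [623.0, -401.0, 43.0], [623.0, -404.0, 43.0], [626.0, -407.0, 43.0]] [ 634.3 -402.8   12.2]
sw 0.57 [433.3 188.8] 410
[[521.0, -363.0, 74.0], [519.0, -367.0, 71.0], [522.0, -367.0, 70.0], [514.0, -364.0, 70.0], [517.0, -364.0, 69.0], [520.0, -365.0, 69.0]] [ 536.7 -363.4   19.1]
sw 0.55 [457.8 224.7] 195
[[437.0, -422.0, 50.0], [438.0, -420.0, 48.0], [435.0, -420.0, 47.0], [440.0, -423.0, 47.0], [438.0, -426.0, 45.0], [438.0, -419.0, 45.0]] [ 449.6 -424.4   12.4]
```

View pics/sw.png

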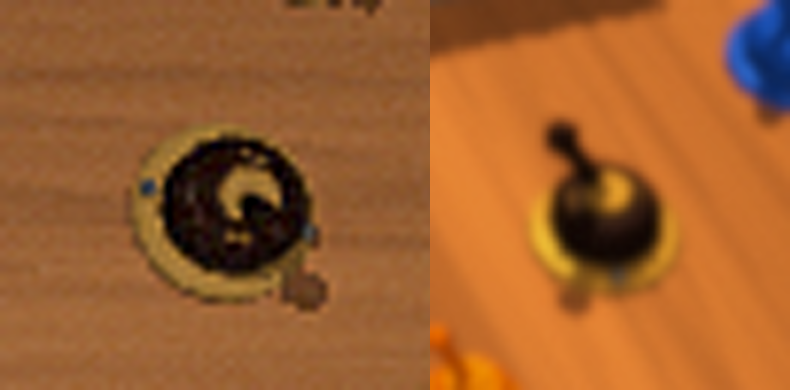

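The crop shows the large dark switch: brass base near top pixel (433,192), ball near side pixel (332,303), leaning towards the robot (world −x, slightly +y). It throws towards +x. Now I'll move to the right block.

>>> send_rows(
  targets="0 0 0 0 0 0 0.16;0 0 0 0 0 0 0.16;0 0 0 0 0 0 0.16;0 15.5 -53 0 0 0 0;0 15.5 -53 0 0 0 0;0 15.5 -53 0 0 0 0;0 15.5 -53 0 0 0 0;0 15.5 -53 0 0 0 0;0 15.5 -53 0 0 0 0;0 15.5 -53 0 0 0 0;0 15.5 -53 0 0 0 0;0 15.5 -53 0 0 0 0;0 15.5 -54 0 0 0 0;0 0 0 40 0 0 0;0 0 0 0 0 0 0;0 0 0 0 0 0 0",
)

```text
t: 3.55
position: [447.0, -98.6, 192.0]
tcp_rot: [180.0, -0.0, -6.7]
ft_force: [0.0, -0.5, -0.4]
opening: -0.003
finger_force: 0.0
```

>>> send_rows(
  targets="0 0 0 50 0 0 0;0 0 0 50 0 0 0;0 0 0 31 0 0 0;0 8 0 0 0 0 0;0 0 0 0 0 0 0;0 0 0 0 0 0 0",
)

```text
t: 4.3
position: [456.4, -99.6, 62.1]
tcp_rot: [180.0, -0.2, -6.7]
ft_force: [-0.1, -1.2, -0.0]
opening: -0.001
finger_force: 0.0
```

Run:
```python
from h import *
p,d=shot('top');s,_=shot('side')
A=cv2.resize(p[140:260,240:380,::-1],None,fx=3,fy=3,interpolation=cv2.INTER_CUBIC)
B=cv2.resize(s[170:290,240:355,::-1],None,fx=3,fy=3,interpolation=cv2.INTER_CUBIC)
cv2.imwrite('pics/p2.png',np.hstack([A,B]))
```

```text
(no output)
```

View pics/p2.png

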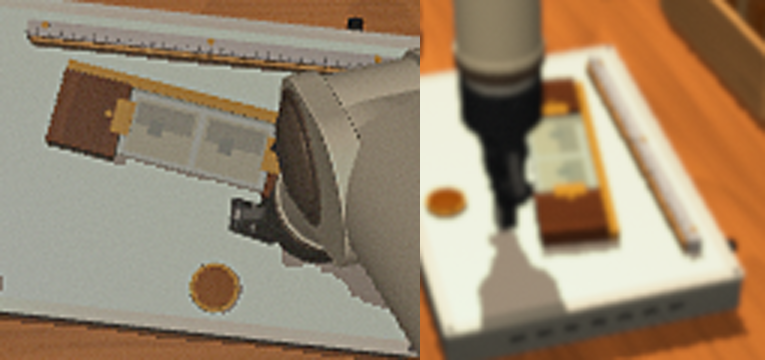

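>>> send_rows(
  targets="0 4 0 0 0 0 0;0 4 0 0 0 0 0;0 4 0 0 0 0 0;0 4 0 0 0 0 0;0 3 0 0 0 0 0;0 3 0 0 0 0 0;0 3 0 0 0 0 0;0 3 0 0 0 0 0",
)

```text
t: 5.4
position: [482.7, -102.4, 60.2]
tcp_rot: [180.0, -0.0, -6.7]
ft_force: [-1.3, -0.2, -0.5]
opening: 0.0
finger_force: 0.6
```

>>> send_rows(
  targets="0 3 0 0 0 0 0;0 3 0 0 0 0 0;0 2 0 0 0 0 0;0 0 0 0 0 0 0",
)

```text
t: 5.9
position: [491.1, -103.0, 60.4]
tcp_rot: [-180.0, -0.1, -6.6]
ft_force: [-0.6, 0.2, -1.1]
opening: 0.0
finger_force: 0.2
```

Run:
```python
from m import *
p,d=rects()
s,_=shot('side')
A=cv2.resize(p[140:260,240:380,::-1],None,fx=3,fy=3,interpolation=cv2.INTER_CUBIC)
B=cv2.resize(s[170:290,240:355,::-1],None,fx=3,fy=3,interpolation=cv2.INTER_CUBIC)
cv2.imwrite('pics/p3.png',np.hstack([A,B]))
```

```text
carrier 0.97 2043 z [59.9 64.4 72.8] [198.7  79.7] 78.61 [[501.1000061035156, -81.69999694824219], [579.2999877929688, -97.4000015258789], [618.5, 97.4000015258789], [540.4000244140625, 113.0999984741211]]
rail 0.69 711 z [53.3 63.6 67.5] [218.   23.3] 83.35 [[604.0, -91.5999984741211], [627.2000122070312, -94.30000305175781], [652.4000244140625, 122.30000305175781], [629.2999877929688, 125.0]]
rail 0.22 1032 z [59.5 62.9 66. ] [128.9  61.3] 79.0 [[513.5, -76.30000305175781], [573.5999755859375, -88.0], [598.2000122070312, 38.599998474121094], [538.0999755859375, 50.29999923706055]]
```

View pics/p3.png

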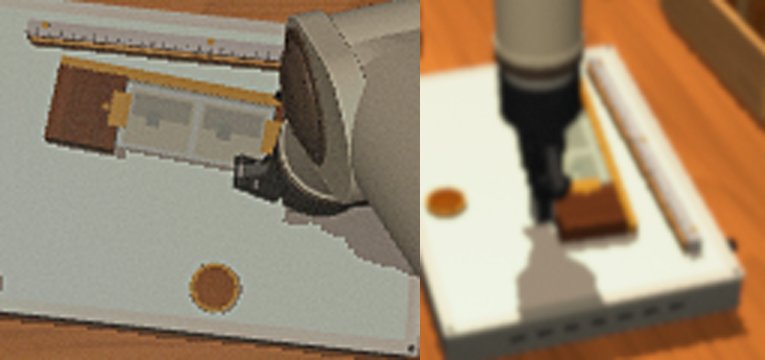

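>>> send_rows(
  targets="0 3 0 0 0 0 0;0 3 0 0 0 0 0;0 3 0 0 0 0 0;0 3 0 0 0 0 0;0 3 0 0 0 0 0;0 1.5 0 0 0 0 0;0 0 0 0 0 0 0;0 -15 0 0 0 0 0;0 -15 0 0 0 0 0;0 0 0 -50 0 0 0;0 0 -50 0 0 0 0;0 0 -50 0 0 0 0;0 0 -50 0 0 0 0;0 0 -42 0 0 0 0;0 0 0 0 0 0 0;0 0 0 0 0 0 0",
)

```text
t: 8.1
position: [498.5, 88.3, 110.1]
tcp_rot: [179.9, 0.0, -6.6]
ft_force: [0.8, -0.9, 0.3]
opening: -0.004
finger_force: 0.0
```

Run:
```python
from m import *
p,d=rects()
```

```text
carrier 0.8 930 z [60.6 69.4 73.8] [129.6  77.6] 82.17 [[510.20001220703125, -137.8000030517578], [587.0, -148.3000030517578], [604.7000122070312, -19.899999618530273], [527.7999877929688, -9.399999618530273]]
rail 0.97 640 z [53.1 63.5 67.7] [201.3  23.4] 83.33 [[592.5999755859375, -189.6999969482422], [615.7999877929688, -192.39999389648438], [639.2000122070312, 7.599999904632568], [616.0, 10.300000190734863]]
```

>>> send_rows(
  targets="0 0 0 50 0 0 0;0 5 0 0 0 0 0;0 5 0 0 0 0 0;0 5 0 0 0 0 0;0 4 0 0 0 0 0;0 3 0 0 0 0 0;0 3 0 0 0 0 0;0 3 0 0 0 0 0;0 2 0 0 0 0 0",
)

```text
t: 9.38
position: [529.3, 85.7, 60.3]
tcp_rot: [180.0, 0.0, -6.7]
ft_force: [0.2, -0.0, -0.9]
opening: 0.001
finger_force: 0.0
```

>>> send_rows(
  targets="0 2 0 0 0 0 0;0 2 0 0 0 0 0;0 1 0 0 0 0 0",
)

```text
t: 9.75
position: [533.2, 85.3, 60.1]
tcp_rot: [180.0, 0.1, -6.6]
ft_force: [-4.6, 0.1, 3.4]
opening: -0.003
finger_force: 2.2
```

>>> send_rows(
  targets="0 0 0 0 0 0 0;0 0 0 0 0 0 0",
)

```text
t: 10.0
position: [533.5, 85.2, 60.2]
tcp_rot: [180.0, 0.1, -6.6]
ft_force: [-2.2, 0.9, 0.3]
opening: 0.004
finger_force: 1.3
```

Run:
```python
from m import *
p,d=rects()
s=manip.read_state();print(s['position'],s['ft_force'])
s,_=shot('side')
A=cv2.resize(p[140:230,240:380,::-1],None,fx=3,fy=3,interpolation=cv2.INTER_CUBIC)
B=cv2.resize(s[180:270,240:355,::-1],None,fx=3,fy=3,interpolation=cv2.INTER_CUBIC)
cv2.imwrite('pics/p4.png',np.hstack([A,B]))
```

```text
carrier 0.66 58 z [60.3 66.3 73. ] [34.3 13.1] 61.88 [[570.4000244140625, -138.10000610351562], [581.9000244140625, -144.3000030517578], [598.0999755859375, -114.0], [586.5, -107.80000305175781]]
rail 0.83 387 z [54.3 63.9 67.8] [128.4  23.3] 82.96 [[592.4000244140625, -187.1999969482422], [615.5999755859375, -190.0], [631.2999877929688, -62.599998474121094], [608.2000122070312, -59.79999923706055]]
[534.44372874  85.19275008  60.25202382] [-1.1463718  -0.02027304 -0.09857223]
```

View pics/p4.png

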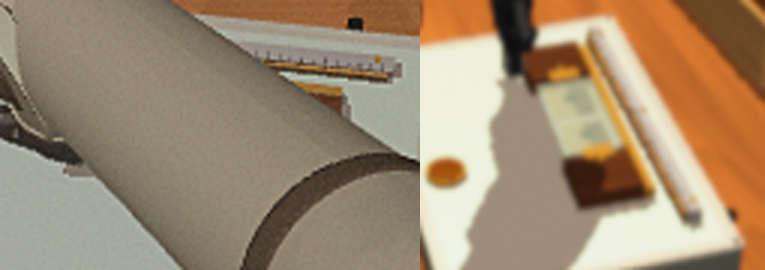

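>>> send_rows(
  targets="0 2 0 0 0 0 0;0 2 0 0 0 0 0;0 1.5 0 0 0 0 0;0 1 0 0 0 0 0",
)

```text
t: 10.7
position: [540.8, 84.3, 60.3]
tcp_rot: [-180.0, -0.0, -6.7]
ft_force: [-1.7, -0.2, 0.2]
opening: -0.001
finger_force: 0.7
```

>>> send_rows(
  targets="0 1 0 0 0 0 0;0 1 0 0 0 0 0",
)

```text
t: 10.95
position: [541.2, 84.3, 60.2]
tcp_rot: [180.0, 0.1, -6.6]
ft_force: [-7.0, 1.5, 4.4]
opening: 0.003
finger_force: 3.5
```

>>> send_rows(
  targets="0 0.7 0 0 0 0 0;0 0.7 0 0 0 0 0",
)

```text
t: 11.2
position: [541.3, 84.3, 60.1]
tcp_rot: [179.9, 0.3, -6.6]
ft_force: [-10.5, 1.8, 7.7]
opening: -0.001
finger_force: 5.1
```

>>> send_rows(
  targets="0 -5 0 0 0 0 0;0 -15 0 0 0 0 0;0 0 0 -50 0 0 0;0 -15 60 -40 0 0 0;0 -15 60 0 0 0 0;0 -10 60 0 0 0 0;0 0 62 0 0 0 0;0 0 62 0 0 0 0;0 0 62 0 0 0 0;0 0 0 0 0 0 0;0 0 0 0 0 0 0",
)

```text
t: 12.58
position: [444.9, -263.5, 144.2]
tcp_rot: [-180.0, -0.0, -6.7]
ft_force: [0.0, 0.1, 0.2]
opening: -0.0
finger_force: 0.0
```

Run:
```python
from m import *
p,d=rects()
s,_=shot('side')
A=cv2.resize(p[130:230,240:380,::-1],None,fx=3,fy=3,interpolation=cv2.INTER_CUBIC)
B=cv2.resize(s[170:270,240:355,::-1],None,fx=3,fy=3,interpolation=cv2.INTER_CUBIC)
cv2.imwrite('pics/p5.png',np.hstack([A,B]))
```

```text
carrier 0.71 2703 z [60.1 65.7 73.2] [250.   78.6] 80.27 [[511.29998779296875, -135.5], [588.7999877929688, -148.8000030517578], [631.0, 97.5999984741211], [553.5, 110.9000015258789]]
rail 0.7 906 z [55.2 63.8 67.6] [316.6  23.2] 83.5 [[593.0999755859375, -187.3000030517578], [616.2000122070312, -190.0], [652.0999755859375, 124.5999984741211], [629.0, 127.19999694824219]]
```

View pics/p5.png

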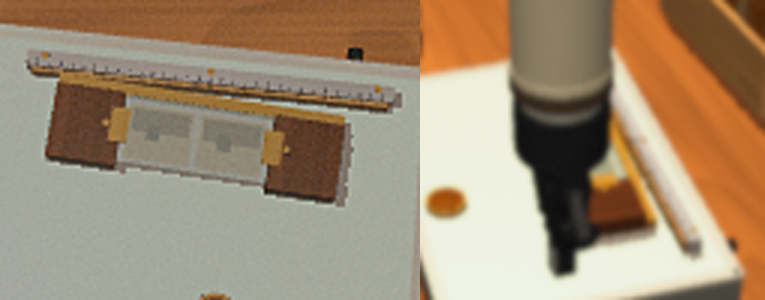

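>>> send_rows(
  targets="0 0 -55 0 0 0 0;0 0 -55 0 0 0 0;0 10 -54 0 0 0 0;0 6 0 42 0 0 0;0 0 0 42 0 0 0;0 5 0 0 0 0 0;0 5 0 0 0 0 0;0 5 0 0 0 0 0;0 3 0 0 0 0 0;0 3 0 0 0 0 0;0 2 0 0 0 0 0;0 2 0 0 0 0 0;0 2 0 0 0 0 0;0 2 0 0 0 0 0",
)

```text
t: 14.52
position: [509.0, -106.2, 60.2]
tcp_rot: [-180.0, 0.0, -6.7]
ft_force: [0.2, -0.1, -0.5]
opening: -0.001
finger_force: 0.0
```

>>> send_rows(
  targets="0 2 0 0 0 0 0;0 1.5 0 0 0 0 0",
)

```text
t: 14.78
position: [511.1, -106.7, 59.9]
tcp_rot: [180.0, 0.2, -6.7]
ft_force: [-4.3, -0.4, 2.8]
opening: 0.003
finger_force: 2.0
```

>>> send_rows(
  targets="0 2 0 0 0 0 0;0 1.5 0 0 0 0 0;0 1 0 0 0 0 0",
)

```text
t: 15.15
position: [517.3, -107.2, 60.2]
tcp_rot: [-180.0, -0.0, -6.7]
ft_force: [-2.0, -0.4, -1.1]
opening: 0.0
finger_force: 0.7
```

>>> send_rows(
  targets="0 1 0 0 0 0 0;0 0.7 0 0 0 0 0",
)

```text
t: 15.4
position: [518.8, -107.3, 60.2]
tcp_rot: [-180.0, -0.0, -6.7]
ft_force: [-1.6, -0.4, -0.7]
opening: -0.002
finger_force: 0.7
```

>>> send_rows(
  targets="0 0.7 0 0 0 0 0;0 0.7 0 0 0 0 0",
)

```text
t: 15.65
position: [520.1, -107.4, 60.3]
tcp_rot: [-180.0, -0.0, -6.7]
ft_force: [-2.0, -0.6, -1.2]
opening: -0.0
finger_force: 0.7
```

>>> send_rows(
  targets="0 0.7 0 0 0 0 0;0 0.5 0 0 0 0 0",
)

```text
t: 15.9
position: [520.1, -107.5, 60.2]
tcp_rot: [180.0, 0.1, -6.7]
ft_force: [-6.8, 0.5, 5.3]
opening: 0.002
finger_force: 3.1
```

>>> send_rows(
  targets="0 0.6 0 0 0 0 0;0 0.3 0 0 0 0 0",
)

```text
t: 16.15
position: [520.2, -107.4, 60.2]
tcp_rot: [180.0, 0.2, -6.6]
ft_force: [-8.8, -0.4, 6.4]
opening: 0.002
finger_force: 4.2
```

>>> send_rows(
  targets="0 0 0 0 0 0 0;0 0 0 0 0 0 0;0 0 0 0 0 0 0;0 0 0 0 0 0 0",
)

```text
t: 16.65
position: [520.1, -107.4, 60.2]
tcp_rot: [180.0, 0.2, -6.6]
ft_force: [-7.2, 0.3, 6.6]
opening: -0.002
finger_force: 3.9
```

>>> send_rows(
  targets="0 -5 0 0 0 0 0;0 -15 0 0 0 0 0;0 -15 60 -50 0 0 0;0 -15 60 -40 0 0 0;0 -10 60 0 0 0 0;0 0 0 0 0 0 0;0 0 0 0 0 0 0",
)

```text
t: 17.52
position: [449.2, -258.1, 133.4]
tcp_rot: [-180.0, -0.0, -6.7]
ft_force: [-0.3, 0.3, 0.7]
opening: -0.001
finger_force: 0.0
```

Run:
```python
from m import *
p,d=rects()
s,_=shot('side')
A=cv2.resize(p[130:230,240:380,::-1],None,fx=3,fy=3,interpolation=cv2.INTER_CUBIC)
B=cv2.resize(s[170:270,240:355,::-1],None,fx=3,fy=3,interpolation=cv2.INTER_CUBIC)
cv2.imwrite('pics/p6.png',np.hstack([A,B]))
```

```text
carrier 0.9 2727 z [60.2 65.7 73. ] [248.9  82.5] 83.32 [[520.9000244140625, -136.6999969482422], [602.9000244140625, -146.3000030517578], [631.7999877929688, 100.9000015258789], [549.9000244140625, 110.5]]
rail 0.76 945 z [52.  64.1 67.6] [321.4  25.7] 83.36 [[592.4000244140625, -192.0], [617.9000244140625, -195.0], [655.0999755859375, 124.19999694824219], [629.5, 127.19999694824219]]
```

View pics/p6.png

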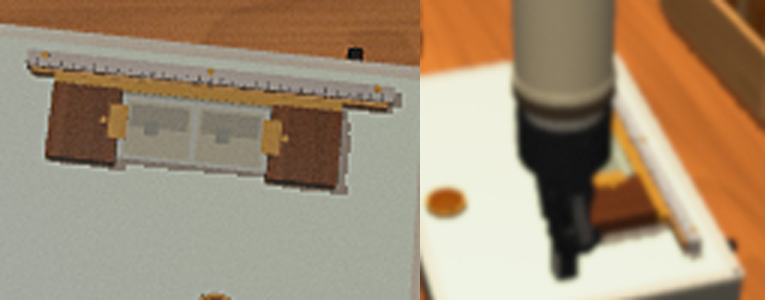

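>>> send_rows(
  targets="0 0 -50 0 0 0 0;0 0 -60 0 0 0 0;0 0 -60 0 0 0 0;0 0 -60 0 0 0 0;0 10 -60 0 0 0 0;0 11 -60 0 0 0 0;0 0 0 36 0 0 0;0 0 0 37 0 0 0;0 5 0 0 0 0 0;0 5 0 0 0 0 0;0 5 0 0 0 0 0;0 4 0 0 0 0 0;0 3 0 0 0 0 0;0 1 0 0 0 0 0;0 1 0 0 0 0 0",
)

```text
t: 19.6
position: [534.8, 84.0, 60.5]
tcp_rot: [180.0, 0.0, -6.7]
ft_force: [-0.5, -0.0, 1.8]
opening: -0.003
finger_force: 0.0
```

>>> send_rows(
  targets="0 1 0 0 0 0 0;0 1 0 0 0 0 0",
)

```text
t: 19.85
position: [536.8, 83.8, 60.5]
tcp_rot: [180.0, 0.0, -6.7]
ft_force: [-0.3, -0.5, 0.4]
opening: -0.0
finger_force: 0.0
```

>>> send_rows(
  targets="0 0.7 0 0 0 0 0;0 0.7 0 0 0 0 0",
)

```text
t: 20.1
position: [538.3, 83.7, 60.5]
tcp_rot: [180.0, 0.0, -6.6]
ft_force: [0.1, -0.4, 0.5]
opening: 0.004
finger_force: 0.0
```

>>> send_rows(
  targets="0 0.8 0 0 0 0 0;0 0.8 0 0 0 0 0;0 0 0 0 0 0 0",
)

```text
t: 20.48
position: [539.9, 83.4, 60.5]
tcp_rot: [-180.0, -0.0, -6.7]
ft_force: [0.2, -0.1, 0.3]
opening: -0.0
finger_force: 0.0
```

>>> send_rows(
  targets="0 0.7 0 0 0 0 0;0 0.5 0 0 0 0 0",
)

```text
t: 20.72
position: [541.1, 83.3, 60.5]
tcp_rot: [180.0, -0.0, -6.7]
ft_force: [-0.2, -0.1, -0.7]
opening: 0.0
finger_force: 0.0
```

>>> send_rows(
  targets="0 0.6 0 0 0 0 0;0 0.5 0 0 0 0 0",
)

```text
t: 20.98
position: [542.2, 83.2, 60.5]
tcp_rot: [180.0, -0.0, -6.7]
ft_force: [1.0, 0.3, -1.3]
opening: 0.001
finger_force: 0.0
```

>>> send_rows(
  targets="0 0.6 0 0 0 0 0;0 0.4 0 0 0 0 0",
)

```text
t: 21.22
position: [542.3, 83.2, 60.4]
tcp_rot: [180.0, 0.1, -6.6]
ft_force: [-3.7, 0.6, 3.0]
opening: 0.0
finger_force: 1.8
```

>>> send_rows(
  targets="0 0.5 0 0 0 0 0;0 0.4 0 0 0 0 0",
)

```text
t: 21.48
position: [542.3, 83.2, 60.3]
tcp_rot: [180.0, 0.2, -6.6]
ft_force: [-6.7, 0.0, 5.1]
opening: -0.001
finger_force: 3.4
```

>>> send_rows(
  targets="0 0.6 0 0 0 0 0;0 0.2 0 0 0 0 0",
)

```text
t: 21.72
position: [542.3, 83.2, 60.2]
tcp_rot: [179.9, 0.2, -6.6]
ft_force: [-8.0, 1.0, 7.6]
opening: 0.001
finger_force: 4.3
```

>>> send_rows(
  targets="0 0 0 0 0 0 0;0 0 0 0 0 0 0;0 0 0 0 0 0 0;0 0 0 0 0 0 0",
)

```text
t: 22.22
position: [542.3, 83.2, 60.2]
tcp_rot: [179.9, 0.2, -6.6]
ft_force: [-7.1, 0.8, 5.8]
opening: -0.001
finger_force: 4.1
```

>>> send_rows(
  targets="0 0.4 0 0 0 0 0;0 0 0 0 0 0 0;0 0 0 0 0 0 0;0 0 0 0 0 0 0",
)

```text
t: 22.72
position: [542.4, 83.2, 60.2]
tcp_rot: [179.9, 0.3, -6.6]
ft_force: [-9.8, 0.4, 7.8]
opening: 0.004
finger_force: 4.5
```

>>> send_rows(
  targets="0 -5 0 0 0 0 0;0 -15 0 0 0 0 0;0 -20 0 -30 0 0 0;0 0 0 -50 0 0 0;0 4.5 55.5 -10 0 0 0;0 4.5 55.5 0 0 0 0;0 4.5 55.5 0 0 0 0;0 4.5 55.5 0 0 0 0;0 4.5 55.5 0 0 0 0;0 4.5 55.5 0 0 0 0;0 4.5 55.5 0 0 0 0;0 4 55.5 0 0 0 0;0 0 0 0 0 0 0.147;0 0 0 0 0 0 0",
)

```text
t: 24.48
position: [488.8, -357.7, 150.2]
tcp_rot: [-180.0, 0.0, -15.1]
ft_force: [-0.4, 0.0, -0.1]
opening: -0.001
finger_force: 0.0
```

Run:
```python
from m import *
p,d=rects()
print(manip.read_state()['position'])
for n in('top','side'):
    if n=='side': shot(n)
    for t,z in(('toggle_tip',62),('switch',0)):
        for r in manip.tip_of(n,t)[:4]: print(n,t,round(r['confidence'],2),np.round(r['at'],1),world(n,r['at'],z=z).round(1))
```

```text
carrier 0.7 2805 z [59.8 65.4 73.4] [253.8  84. ] 82.76 [[520.4000244140625, -141.1999969482422], [603.7000122070312, -151.6999969482422], [635.7000122070312, 100.0999984741211], [552.4000244140625, 110.69999694824219]]
carrier 0.55 51 z [58.7 62.6 65.5] [17.7 17.4] 0.78 [[415.8999938964844, 170.1999969482422], [416.1000061035156, 152.6999969482422], [433.79998779296875, 153.0], [433.6000061035156, 170.39999389648438]]
rail 0.78 919 z [57.9 64.1 67.7] [318.8  25.4] 83.47 [[593.0, -189.60000610351562], [618.2000122070312, -192.39999389648438], [654.5, 124.30000305175781], [629.2000122070312, 127.19999694824219]]
rail 0.69 25 z [45.  65.7 69.9] [17.1 10.1] 56.83 [[513.2000122070312, -365.20001220703125], [521.7000122070312, -370.79998779296875], [531.0, -356.5], [522.5, -350.8999938964844]]
[ 489.62642041 -356.17554991  150.59189295]
top toggle_tip 0.54 [344.6 192.2] [ 527.9 -120.5   62. ]
top toggle_tip 0.53 [412.5 148.5] [ 643.9 -302.5   62. ]
top toggle_tip 0.49 [452.8 157.8] [ 617.7 -405.9   62. ]
top toggle_tip 0.48 [439.2 194.3] [ 520.6 -362.8   62. ]
top switch 0.79 [410.4 150.9] [ 658.2 -316.8    0. ]
top switch 0.7 [456.4 225.3] [ 449.  -426.5    0. ]
top switch 0.67 [431.2 187.4] [ 553.8 -366.8    0. ]
top switch 0.62 [442.  157.3] [ 639.1 -403.     0. ]
side toggle_tip 0.59 [309.6 333.8] [ 429.5 -430.9   62. ]
side toggle_tip 0.53 [363.3 270.9] [ 647.8 -296.1   62. ]
side toggle_tip 0.4 [334.5 300.5] [ 529.6 -360.8   62. ]
side toggle_tip 0.4 [378.7 307.5] [ 617.7 -422.3   62. ]
side switch 0.79 [374.8 286.7] [ 683.4 -307.4    0. ]
side switch 0.63 [341.6 314.8] [ 553.4 -361.4   -0. ]
side switch 0.63 [314.2 349.6] [ 442.5 -432.6    0. ]
side switch 0.61 [381.6 322.8] [ 633.5 -423.1    0. ]
```

>>> send_rows(
  targets="0 0 0 46 0 0 0;0 0 0 46 0 0 0;0 5 0 0 0 0 0;0 5 0 0 0 0 0;0 5 0 0 0 0 0;0 5 0 0 0 0 0;0 5 0 0 0 0 0;0 5 0 0 0 0 0;0 5 0 0 0 0 0;0 5 0 0 0 0 0;0 4 0 0 0 0 0;0 4 0 0 0 0 0",
)

```text
t: 26.38
position: [535.7, -370.2, 58.3]
tcp_rot: [-180.0, 0.0, -15.1]
ft_force: [-1.2, -0.8, -0.3]
opening: 0.001
finger_force: 0.7
```

>>> send_rows(
  targets="0 3 0 0 0 0 0;0 3 0 0 0 0 0",
)

```text
t: 26.62
position: [541.1, -371.5, 58.0]
tcp_rot: [-180.0, 0.1, -15.1]
ft_force: [-1.3, 0.2, -0.9]
opening: 0.007
finger_force: 0.8
```

>>> send_rows(
  targets="0 2 0 0 0 0 0;0 2 0 0 0 0 0",
)

```text
t: 26.88
position: [544.0, -372.3, 58.0]
tcp_rot: [-180.0, 0.2, -15.1]
ft_force: [-6.5, 1.9, 1.1]
opening: 0.001
finger_force: 3.3
```

>>> send_rows(
  targets="0 1 0 0 0 0 0;0 1 0 0 0 0 0",
)

```text
t: 27.12
position: [544.3, -372.4, 57.8]
tcp_rot: [-180.0, 0.4, -15.1]
ft_force: [-10.6, 2.5, 4.4]
opening: 0.002
finger_force: 5.1
```

>>> send_rows(
  targets="0 -10 0 0 0 0 0;0 -25 0 0 0 0 0;0 -30 0 -30 0 0 0;0 0 0 -60 0 0 0;0 -40 40 -20 0 0 0;0 -40 40 0 0 0 0;0 -40 40 0 0 0 0;0 0 40 0 0 0 0;0 0 0 0 0 0 0",
)

```text
t: 28.25
position: [324.9, -483.9, 169.3]
tcp_rot: [179.8, -0.1, -15.4]
ft_force: [-0.8, 0.7, -0.9]
opening: -0.001
finger_force: 0.0
```

Run:
```python
from m import *
p,d=rects()
r=[r for r in manip.regions_of('top','switch') if abs(r['at'][0]-434)<8 and abs(r['at'][1]-190)<10]
for q in r:
    v,u=np.nonzero(q['region']);Q=np.array([world('top',(a,b),d[b,a]) for a,b in zip(u,v) if d[b,a]>0]);print(Q[np.argsort(-Q[:,2])[:6]].round(0).tolist())
s,_=shot('side')
A=cv2.resize(p[120:270,220:470,::-1],None,fx=1.8,fy=1.8,interpolation=cv2.INTER_CUBIC)
B=cv2.resize(s[260:350,310:410,::-1],None,fx=3,fy=3,interpolation=cv2.INTER_CUBIC)
cv2.imwrite('pics/p7.png',np.hstack([A,B]))
print(manip.read_state()['position'])
```

```text
carrier 0.8 2747 z [59.7 65.6 73.1] [251.   81.5] 83.46 [[520.7000122070312, -136.89999389648438], [601.5999755859375, -146.1999969482422], [630.2000122070312, 103.0999984741211], [549.2999877929688, 112.4000015258789]]
rail 0.68 897 z [58.4 64.1 67.7] [319.3  25.6] 83.3 [[592.2999877929688, -189.60000610351562], [617.7999877929688, -192.60000610351562], [655.0, 124.5999984741211], [629.5999755859375, 127.5]]
[[564.0, -372.0, 72.0], [556.0, -372.0, 70.0], [562.0, -370.0, 70.0], [556.0, -378.0, 69.0], [559.0, -376.0, 68.0], [565.0, -379.0, 68.0]]
[ 328.47179573 -478.27140948  168.72720321]
```

View pics/p7.png

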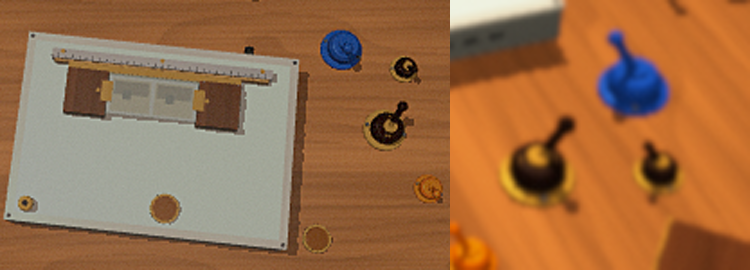

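The pictures show the carrier flush and parallel to the rail. The toggle ball has moved from (520,−365) to (561,−375), a travel of 42 mm and hard on its stop. The lenses and nut are where they were. Handing in.

```bash
python3 -c "
from plant import manip
print(manip.job_done())"
```

```text
the job is handed in; nothing more can be done
None
```

I handed the job in at about 28 s: the carrier lies home against the rail's cork at both ends, bedded with a push of about 8 to 10 N, and the toggle is thrown fully over against its stop; the hand-in gave no verdict.

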